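# Lower the hold-down weight of a ratchet hoist onto a cap

## Robot

A 6-joint arm with a two-finger parallel gripper is mounted at the origin on the work surface. World frame = base frame: x ahead of the robot, y to its left, z up, the work surface at z = 0. Lengths are in m, angles in rad, forces in N, time in s.
With the tool pointing down it reaches from about 0.35 to 0.85 m from the base axis. Payload 8.1 kg.
Tool frame: the origin (TCP) lies between the finger pads; the fingertips stand 14 mm ahead of it and the grasp point (between the pads) lies 5 mm behind it; z points along the fingers, y is the line along which they close (so a half turn about z gives the same grasp; the last joint's range is limited). The gripper opens to 93 mm and grips with 3 to 60 N. Pads are 15 mm wide; open, the fingers measure 128 mm over their backs; the gripper's body (75 mm by 188 mm) begins 65 mm behind the grasp point.
Start: joints at [1.174, 0.13, 1.488, -0, 1.523, -0.085], TCP at [0.184, 0.571, 0.201] pointing down, gripper open.
Joint ranges: [-2.96, 2.96], [-0.89, 2.26], [0.02, 2.5], [-1.34, 4.48], [0, 2.73], [-2.66, 2.66]. Speed limits (rad/s): [2.39, 2.39, 2.79, 3.14, 3.14, 3.14].

## Interface

Orientations are given as a unit quaternion [w, x, y, z].
In Python, from workcell import env gives the robot as it stands. The module is installed in compiled form; this text tells all that it offers.
- The arm moves only by the tool play_rows, never from a script. Its argument "moves" is a list of rows, each a list of 7 numbers: the shift along the tool's x, y, z in cm, then the turn, a rotation vector about the tool's x, y, z in rad, then the finger opening in cm, from 0 to 9.3. A call has 1 to 10 rows; each row shifts and turns the commanded pose from where the row before left it, along the tool's axes as they then stand; what a row does not reach is not made up. A row lasts 1/12 s, in which the tool goes at most 41.7 mm and 7.16 degrees, less where a joint would pass 70% of its speed; a pose out of reach is approached as far as the arm can. A call with a gripper value outside its range is refused whole. The fingers move at their own pace and stop on an object; "grip_force" is the grip in N (left out, the last holds). Time passes only in rows, so rows that do not move let the fingers close. It gives the time, the measured TCP pose, the force, the opening and the grip force at its end, in the units of the state.
- env.state(): the state, without advancing time (a new reading comes with each control period).
- env.camera(name): name is "side" or "top" or "wrist"; returns the picture (480x640x3 uint8, red, green, blue); there is no depth.
- env.camera_model(name): a dict with "K" (3x3 intrinsics, pixels), "rvec" (rotation vector, rad) and "tvec" (3), from world to camera coordinates, as OpenCV has them. Camera axes: x right, y down, z forward; pixel columns grow to the right and rows downward; lengths in m; the calibration is good to about 2 mm. A picture is of the moment at which its call begins: read the wrist's pose just before it. camera_model takes no time and is no camera call; for the wrist camera it gives the pose at the moment of the call.
- env.job_done(): hands the job in; it is judged then, once.
Trained networks look in the newest picture that a camera, given by its name, has taken for a name from the list of things; names that differ only in an ending like _2 or _b are one class to them, and where a whole thing is asked for, a point or a joint stands for the part that bears it (a point fixed in the world has none). Each returns a list of dicts, best first, with "conf" (0 to 1); they miss things now and then, are a little off and sometimes report something else, mostly with a low value. They report only what shows in the picture. A call takes as long as a camera call. They do not tell look-alikes from the thing itself.
- env.silhouettes(camera, target): "region" (480x640 bool, what is visible of it).
- env.spot_point(camera, target): "location" ([x, y, z] in m, in world coordinates, good to about 4 mm: a listed point, or the origin of a listed thing).
The state is a dict: "time": time; "joints": joint angles; "joint_velocities": joint speeds; "joint_efforts": joint torques, N m; "ee_pos": TCP position; "orientation": TCP orientation; "ft_force": force on the tool from outside, world axes, zero at the start; "torque": the same for the moment, N m; "opening": opening from 0.0 (shut) to 1.0 (fully open); "gripper_force": force on a finger pad.
Only numpy, scipy, OpenCV 4.12 (cv2) and the standard library are available. Lean on these libraries where they do the work, as an engineer would, in place of code of your own. Each camera call takes 0.05 s, during which the arm holds its last target. There are 200 camera calls.

## Task

The hoist's hold-down weight is held up by its ratchet. Throw the pawl lever over to its release side, wind the crank a little further up so that the pawl springs clear, then let the crank turn back slowly under the load (a good four seconds, never letting it run), keeping hold of it until you feel that the foot of the weight has come to bear on the plastic cap in the nest. Let go then: the cap must carry the bare weight but must not be pressed; leave the lever thrown and everything else alone.

Things in the scene. Friction and masses are not known exactly. Their poses are not given: they have to be found in the camera images.
- hoist: Bench hoist, fixed: grey base plate 240 x 220 x 12 mm with a dark steel mast 50 x 30 mm, 235 mm tall. Origin under the mast on the table; z up. The shaft runs along the hoist's y axis, 135 mm above the table. The crank is on its -y side, the weight, nest and cap on its +y side; yaw 0 has x pointing away from the robot.
- crank_axis (a point): Point on the shaft's centre line (hoist frame 0, -115, 135 mm), in the plane in which the middle of the crank's handle travels. The handle moves on a circle of 90 mm radius about it, in the hoist's x-z plane, keeping above the level of the shaft or near it.
- handle: The crank's black handle sleeve, origin at its centre: a round bar 22 mm in diameter and 85 mm long, lying along the hoist's y axis (28 mm end flange on its -y end), free to spin on its pin, so that a hand holding it from above need not turn. The steel crank arm is 58 mm from this point on the +y side.
- crank (a joint): Crank angle, rad; grows as the weight is wound up, the handle passing over the top towards the hoist's -x and down. At value q the handle leans 1.0 + q from vertical towards -x. Turning back takes it over the top to +x. It starts near 0, resting on a ratchet tooth (teeth 0.39 rad apart); stop at 0.6. The landing lies at -0.9 to -2.0. The weight moves 40 mm per rad.
- lever (a joint): Throw of the pawl lever, rad: 0 to 0.1 engaged, at 0 leaning 0.35 rad towards the hoist's -x; stop at 0.75, thrown, leaning 0.4 rad towards +x. It stays where it is left, from friction; about 2 to 4 N at its knob move it towards +x. Throwing it only winds up the pawl's spring: under load the tooth keeps hold of the pawl.
- lever_tip (a point): Centre of the black knob, 20 mm in diameter, on top of the pawl lever (10 mm rod, 77 mm from its pivot). The pivot lies at hoist frame 65, -26, 195 mm; the lever swings in the hoist's x-z plane. There is room on either side of the knob, the mast's top being 32 mm lower than the knob.
- pawl (a joint): Angle of the steel pawl against its lever, rad: about 0 while the lever is engaged; about minus the lever's throw (-0.65 or so) while the lever is thrown and the tooth still holds the pawl; jumps up to about -0.3 when the pawl springs clear. To clear it the crank must be wound up by some 0.05 to 0.2 rad from where it rests.
- head: The hold-down weight: dark steel cylinder, 72 mm in diameter, 40 mm tall, about 1.2 kg, on a toothed rack. Origin at the centre of its underside. Below it a rubber foot (40 mm across, springy, 5.5 N per mm) on a screw-set stem reaches 10 to 30 mm down, differing each time. It pulls the handle back with 4 to 8 N, less a drag of 1.3 N per rad/s; let go of with the pawl clear it runs away.
- cap: Grey plastic cap, 52 mm in diameter and 35 mm tall, standing loose in the rimmed nest under the weight's foot. Origin at the centre of its underside. More than 27 N on it crushes it. The nest's height differs each time.
- spare_cap: Another such cap standing on the hoist's base plate on the robot's side of the mast; to be left alone.
- spanner: Steel spanner lying on the table; to be left alone.
- bush: Flanged steel bush 44 mm in diameter, 45 mm tall, on the table; to be left alone.
- gauge_block: Steel block 50 x 30 x 20 mm; to be left alone.
- driver: Screwdriver; to be left alone.
- grease_jar: Jar 60 mm in diameter, 70 mm tall; to be left alone.
Mind the look-alikes: they are no part of the job. Leave any red look-alike of the cap alone.

How it is judged:
By the outcome, as a careful person would: the job done as asked, in the order asked, and still so for the second after the job is handed in, with the robot touching nothing.
It also fails if it takes over 72 s, if anything falls off the work surface, if the arm or the gripper's body presses on something with over 40 N, if the wrist force passes 120 N, or if a joint passes its speed limit or range.

## Working session

There is one attempt and no reset: what is moved stays moved. The work goes in short steps, Python scripts to look and compute and a tool call to move; the robot and the scene stay as the last step left them, time stands still between calls to the robot, and variables do not carry over. Pictures are saved under pics/ and viewed, at most 11 in all, crops included, and the job is handed in when it is done.

Besides the shell and the picture viewer there is one more tool, called after "Emit:" as name([rows], argument=value, ...), one row to a line, values as JSON. play_rows: Moves the arm, as the interface text tells. Its arguments: {"type":"object","properties":{"moves":{"type":"array","items":{"type":"array","items":{"type":"number"}}},"grip_force":{"type":"number"}},"required":["moves"]}

```bash
mkdir -p pics
cat > h.py <<'E'
import numpy as np,cv2
from workcell import env
from scipy.spatial.transform import Rotation as R
def rot(s): 
    q=s["orientation"]; return R.from_quat([q[1],q[2],q[3],q[0]])
def spots(cam,names,n=2):
    for k in names:
        print(cam,k,[(np.round(d["location"],4).tolist(),round(d["conf"],2)) for d in env.spot_point(cam,k)[:n]])
def totool(p,s=None):
    s=s or env.state(); return np.round(rot(s).inv().apply(np.array(p)-s["ee_pos"])*100,2)
E
python3 - <<'E'
from h import *
s=env.state();print(s["time"],s["ee_pos"],s["orientation"],rot(s).as_matrix().round(3).tolist(),s["ft_force"])
a=env.camera("side");b=env.camera("top")
cv2.imwrite("pics/a.png",cv2.resize(np.vstack([a,b]),(600,900))[:,:,::-1][:450]);cv2.imwrite("pics/side.png",a[:,:,::-1]);cv2.imwrite("pics/top.png",b[:,:,::-1])
for c in("side","top"): spots(c,["hoist","crank_axis","handle","lever_tip","head","cap"])
E
```

```text
0.0 [0.18380193 0.5705208  0.19979211] [-2.13177429e-04  1.55241453e-01  9.87876128e-01 -8.94799515e-04] [[-0.952, 0.307, -0.001], [0.307, 0.952, -0.002], [0.0, -0.002, -1.0]] [ 0.70192116 -0.40901479  0.06075311]
side hoist [([0.5967, -0.0674, 0.0002], 0.82), ([0.6216, 0.0503, 0.1802], 0.25)]
side crank_axis []
side handle [([0.5518, -0.1912, 0.1926], 0.57)]
side lever_tip [([0.6343, -0.0802, 0.2635], 0.7)]
side head [([0.6174, 0.0491, 0.1838], 0.65)]
side cap [([0.6204, 0.0455, 0.068], 0.54), ([0.7935, 0.0879, 0.0048], 0.53)]
top hoist [([0.5972, -0.0593, 0.004], 0.94)]
top crank_axis []
top handle [([0.5202, -0.0329, 0.0124], 0.49)]
top lever_tip [([0.6393, -0.0842, 0.2727], 0.72)]
top head [([0.6156, 0.0458, 0.1853], 0.66)]
top cap [([0.619, 0.0511, 0.0648], 0.64), ([0.791, 0.0837, -0.0011], 0.56)]
```

View pics/side.png

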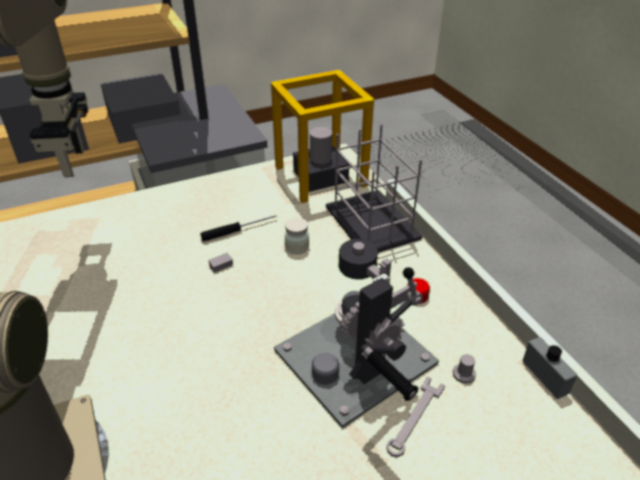

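View pics/top.png

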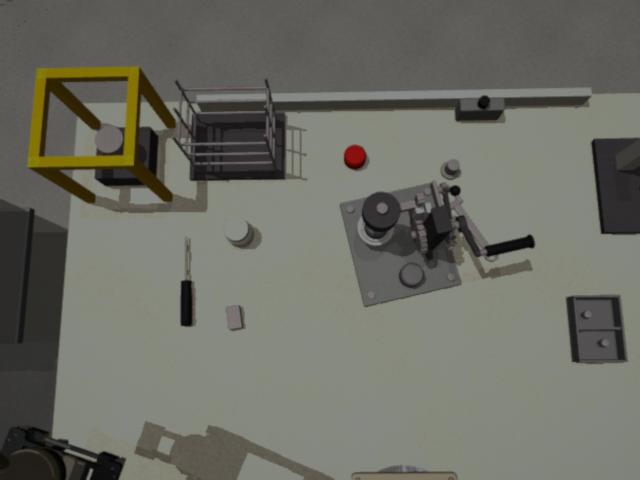

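The side view shows the hoist with its handle at about (390,373), the knob at (408,273) and the spare cap at (325,368). In the top view the plate corners are about (341,203), (438,183), (461,285) and (364,304), with the handle at (509,245). The cap is the one under the weight at (372,232). The red one at (355,157) and the spare at (412,274) are look-alikes and stay put.

```bash
cat >> h.py <<'E'
def plane(cam,px,z):
    m=env.camera_model(cam);Rm=cv2.Rodrigues(np.array(m["rvec"],float))[0];t=np.array(m["tvec"]).ravel()
    c=-Rm.T@t;d=Rm.T@np.linalg.inv(m["K"])@np.array([*px,1.]);return c+d*(z-c[2])/d[2]
E
python3 - <<'E'
from h import *
g=cv2.imread("pics/top.png")
P=np.array([plane("top",p,.012) for p in [(341,203),(438,183),(461,285),(364,304)]]);print(P.round(4).tolist(),P.mean(0))
for a,b in((0,1),(3,2)):
    d=P[b]-P[a];print("yaw",np.arctan2(d[0],-d[1]),np.linalg.norm(d))
for a,b in((3,0),(2,1)):
    d=P[b]-P[a];print("yaw",np.arctan2(d[1],d[0]),np.linalg.norm(d))
A=plane("top",(485,250),.184);B=plane("top",(531,241.5),.184);print(A,B)
yaw=.195;r=R.from_euler("z",yaw)
tip=np.array([.0386,-.026,.2673]);hd=np.array([-.0757,-.115,.1836])
print((np.array([.6368,-.0822,.268])-r.apply(tip)),np.array([.5518,-.1912,.1926])-r.apply(hd),(A+B)/2-r.apply(hd))
s=env.state()
h=np.array([.597,-.064,0]); print(h+r.apply(tip),h+r.apply(hd))
print(totool(h+r.apply([-.01,-.026,.27])))
E
```

```text
[[0.6869, 0.1199, 0.012], [0.7307, -0.1016, 0.012], [0.4971, -0.1406, 0.012], [0.4577, 0.0731, 0.012]] [ 0.59311095 -0.01229448  0.012     ]
yaw 0.1952652080613128 0.22585290204903502
yaw 0.18234631910002563 0.2173613801921766
yaw 0.20150345381532786 0.2339387093486553
yaw 0.16549349477129532 0.23684710438814668
[ 0.5444765  -0.15121998  0.184     ] [ 0.55991484 -0.23988641  0.184     ]
[ 0.59389363 -0.06417215  0.0007    ] [ 0.60378216 -0.06371139  0.009     ] [ 6.04177831e-01 -6.80645823e-02  4.00000000e-04]
[ 0.63990637 -0.08202785  0.2673    ] [ 0.54501784 -0.19148861  0.1836    ]
[-59.18 -50.53  -6.91]
```

Emit:
play_rows([
  [0,0,-4,0,0,0.12,0],
  [0,0,-4,0,0,0.12,0],
  [0,0,-4,0,0,0.12,0],
  [0,0,-4,0,0,0.12,0],
  [0,0,-4,0,0,0.12,0],
  [0,0,0,0,0,0.12,0],
  [0,0,0,0,0,0.12,0],
  [0,0,0,0,0,0.12,0],
  [0,0,0,0,0,0.12,0],
  [0,0,0,0,0,0,0],
])

```text
time: 1.53
ee_pos: [0.1841, 0.5711, 0.4009]
orientation: [-0.0, 0.643, 0.766, 0.0]
ft_force: [0.3, 0.1, -0.4]
opening: 0.331
gripper_force: 0.0
```

Emit:
play_rows([
  [-3.6,1.4,0,0,0,0,0],
  [-3.6,1.4,0,0,0,0,0],
  [-3.6,1.4,0,0,0,0,0],
  [-3.6,1.4,0,0,0,0,0],
  [-3.6,1.4,0,0,0,0,0],
  [-3.6,1.4,0,0,0,0,0],
  [-3.6,1.4,0,0,0,0,0],
  [-3.6,1.4,0,0,0,0,0],
  [-3.6,1.4,0,0,0,0,0],
  [-3.6,1.4,0,0,0,0,0],
])

```text
time: 2.37
ee_pos: [0.3864, 0.24, 0.4011]
orientation: [0.0, 0.639, 0.769, 0.0]
ft_force: [1.0, 0.3, 0.7]
opening: 0.007
gripper_force: 0.0
```

Emit:
play_rows([
  [-3.6,1.4,0,0,0,0,0],
  [-3.6,1.4,0,0,0,0,0],
  [-3.6,1.4,0,0,0,0,0],
  [-3.6,1.4,0,0,0,0,0],
  [-3.6,1.4,0,0,0,0,0],
  [-3.6,1.4,0,0,0,0,0],
  [-3.6,1.4,0,0,0,0,0],
  [-3.6,1.4,0,0,0,0,0],
  [-3.6,1.4,0,0,0,0,0],
  [-3.6,1.4,0,0,0,0,0],
])

```text
time: 3.2
ee_pos: [0.5884, -0.0895, 0.4009]
orientation: [0.0, 0.639, 0.769, 0.0]
ft_force: [0.8, 0.4, 0.3]
opening: 0.004
gripper_force: 0.0
```

Run:
```python
from h import *
s=env.state();print(s["time"],s["ee_pos"],rot(s).as_matrix().round(3).tolist(),s["ft_force"],s["joints"],s["opening"])
w=env.camera("wrist");cv2.imwrite("pics/w1.png",w[:,:,::-1])
spots("wrist",["handle","lever_tip","hoist","head"])
```

```text
3.2 [ 0.58839861 -0.08946448  0.40086912] [[-0.183, 0.983, 0.0], [0.983, 0.183, 0.0], [-0.0, 0.0, -1.0]] [0.80932437 0.35749209 0.32033247] [-2.37081102e-01  1.28751743e-01  1.12869896e+00  8.80249799e-05
  1.88383978e+00 -4.20587392e-01] 0.0038998035958284975
wrist handle [([0.5519, -0.1936, 0.1874], 0.91)]
wrist lever_tip [([0.6398, -0.0817, 0.2672], 0.78)]
wrist hoist [([0.5959, -0.0628, 0.0023], 0.71), ([0.6399, -0.0839, 0.2672], 0.49)]
wrist head [([0.6162, 0.0473, 0.1797], 0.62)]
```

View pics/w1.png

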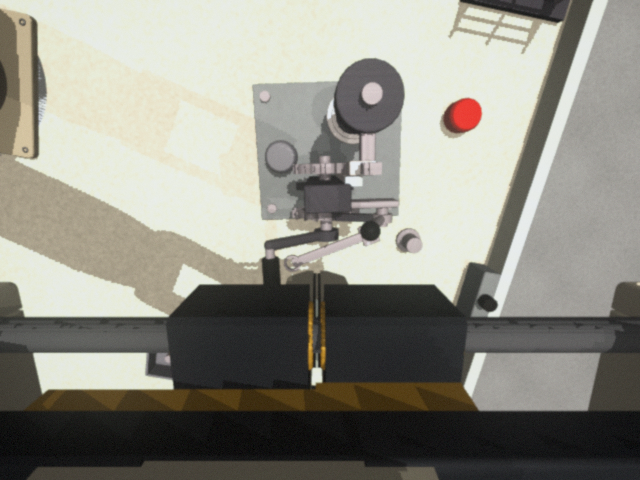

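The wrist view shows the knob at (370,231), the handle at (270,270) and the weight at (370,95). The fingers are on the knob's -x side and in line with it. I'm going down to push.

Emit:
play_rows([
  [-0.2,0,3.3,0,0,0,0],
  [0,0,3.3,0,0,0,0],
  [0,0,3.3,0,0,0,0],
  [0,0,3.3,0,0,0,0],
  [0,1,0,0,0,0,0],
  [0,1,0,0,0,0,0],
  [0,0.7,0,0,0,0,0],
  [0,0.7,0,0,0,0,0],
  [0,0.7,0,0,0,0,0],
  [0,0,0,0,0,0,0],
])

```text
time: 4.28
ee_pos: [0.6297, -0.0815, 0.2699]
orientation: [0.001, 0.64, 0.768, 0.001]
ft_force: [-0.6, 0.3, 0.1]
opening: 0.001
gripper_force: 0.0
```

Emit:
play_rows([
  [0,0.7,0,0,0,0,0],
  [0,0.7,0,0,0,0,0],
  [0,0.7,0,0,0,0,0],
  [0,0.6,0,0,0,0,0],
  [0,0.5,0,0,0,0,0],
  [0,0,0,0,0,0,0],
])

```text
time: 4.78
ee_pos: [0.6607, -0.0763, 0.2683]
orientation: [-0.0, 0.641, 0.768, -0.0]
ft_force: [0.4, -0.4, -0.6]
opening: 0.007
gripper_force: 0.0
```

Run:
```python
from h import *
s=env.state();print(s["ft_force"])
w=env.camera("wrist");b=env.camera("side")
cv2.imwrite("pics/c2.png",np.hstack([w[150:,:][:, 150:500],cv2.resize(b[220:440,250:470],(330,330))])[:,:,::-1])
spots("wrist",["lever_tip"]);spots("side",["lever_tip"])
```

```text
[ 0.43233985 -0.35588318 -0.61363914]
wrist lever_tip [([0.642, -0.0806, 0.2644], 0.59)]
side lever_tip [([0.6345, -0.0825, 0.2631], 0.74)]
```

View pics/c2.png

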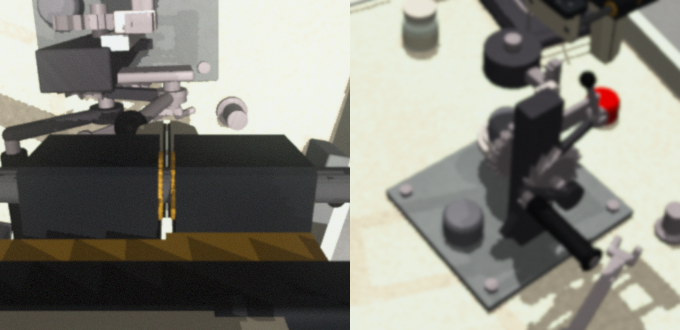

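Run:
```python
from h import *
s=env.state();r=rot(s)
P=[s["ee_pos"],s["ee_pos"]+r.apply([0,0,.014]),[.64,-.0817,.267],s["ee_pos"]+r.apply([0,0,-.1])]
for c in("side","wrist"):
    m=env.camera_model(c);q=cv2.projectPoints(np.array(P),np.array(m["rvec"],float),np.array(m["tvec"],float),np.array(m["K"],float),None)[0].reshape(-1,2);print(c,q.round(0).tolist())
    print((-cv2.Rodrigues(np.array(m["rvec"],float))[0].T@np.array(m["tvec"],float).ravel()).round(3))
b=env.camera("side");cv2.imwrite("pics/d.png",cv2.resize(b[130:330,300:520],(660,600),interpolation=cv2.INTER_CUBIC)[:,:,::-1])
```

```text
side [[419.0, 266.0], [418.0, 273.0], [410.0, 272.0], [426.0, 217.0]]
[ 0.22  -0.652  0.902]
wrist [[317.0, 274.0], [317.0, 266.0], [282.0, 275.0], [318.0, 387.0]]
[ 0.648 -0.014  0.452]
```

View pics/d.png

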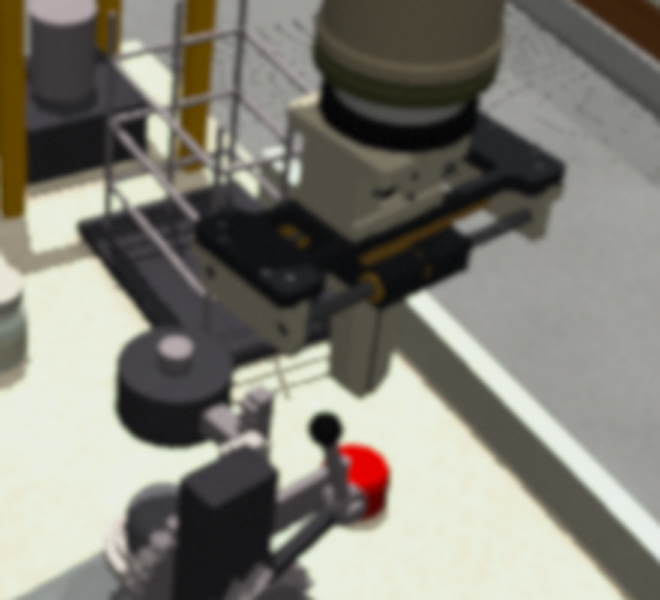

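The knob hasn't moved. The fingertip shows at (420,261) in the side picture against (418,273) for its calculated place, so the fingers went over the knob at (409,273). I'm going back to push again about 2 cm lower, a little to -y to stay clear of the mast.

Emit:
play_rows([
  [-0.4,0,-1,0,0,0,0],
  [0,-2.8,0,0,0,0,0],
  [0,-2.8,0,0,0,0,0],
  [0,0,1.6,0,0,0,0],
  [0,0,1.4,0,0,0,0],
  [0,0,0,0,0,0,0],
])

```text
time: 5.53
ee_pos: [0.6042, -0.0904, 0.2459]
orientation: [-0.002, 0.641, 0.767, -0.001]
ft_force: [-0.3, 0.1, -0.5]
opening: 0.006
gripper_force: 0.0
```

Emit:
play_rows([
  [0,0.6,0,0,0,0,0],
  [0,0.6,0,0,0,0,0],
  [0,0.6,0,0,0,0,0],
  [0,0,0,0,0,0,0],
])

```text
time: 5.87
ee_pos: [0.6251, -0.0869, 0.2506]
orientation: [0.001, 0.641, 0.768, 0.0]
ft_force: [-1.0, 0.7, 4.1]
opening: 0.003
gripper_force: 2.0
```

Run:
```python
from h import *
print(env.state()["ft_force"],env.state()["torque"])
b=env.camera("side");w=env.camera("wrist");spots("side",["lever_tip"])
cv2.imwrite("pics/e.png",np.hstack([cv2.resize(b[200:350,320:470],(500,500),interpolation=cv2.INTER_CUBIC),cv2.resize(w[180:360,240:345],(292,500))])[:,:,::-1])
```

```text
[-0.96057326  0.70644784  4.11276838] [0.00906789 0.284805   0.06460465]
side lever_tip [([0.6414, -0.0829, 0.265], 0.95)]
```

View pics/e.png

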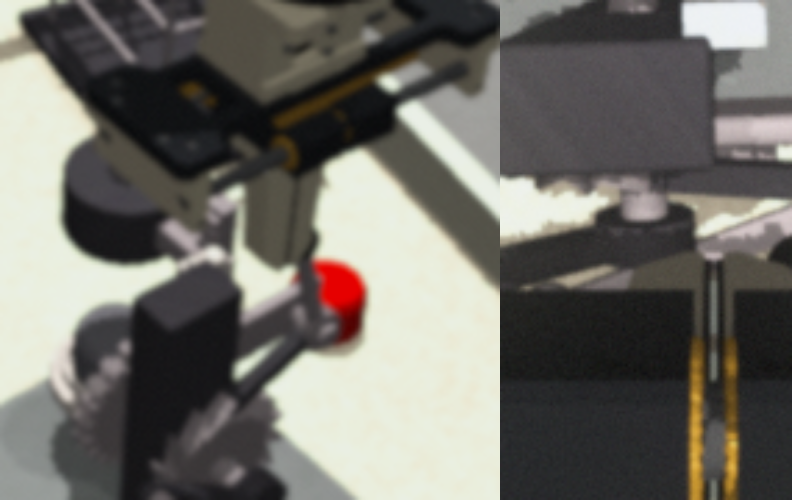

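Emit:
play_rows([
  [0,0.6,0,0,0,0,0],
  [0,0.6,0,0,0,0,0],
  [0,0.0,0,0,0,0,0],
])

```text
time: 6.27
ee_pos: [0.6374, -0.0846, 0.2535]
orientation: [0.002, 0.641, 0.768, 0.002]
ft_force: [-4.7, 2.8, 19.0]
opening: 0.001
gripper_force: 8.0
```

Run:
```python
from h import *
b=env.camera("side");w=env.camera("wrist");spots("side",["lever_tip"]);spots("wrist",["lever_tip"])
cv2.imwrite("pics/f.png",np.hstack([cv2.resize(b[200:350,320:470],(500,500),interpolation=cv2.INTER_CUBIC),cv2.resize(w[180:360,240:345],(292,500))])[:,:,::-1])
```

```text
side lever_tip [([0.6495, -0.0786, 0.2676], 0.96)]
wrist lever_tip [([0.655, -0.0811, 0.2677], 0.87)]
```

View pics/f.png

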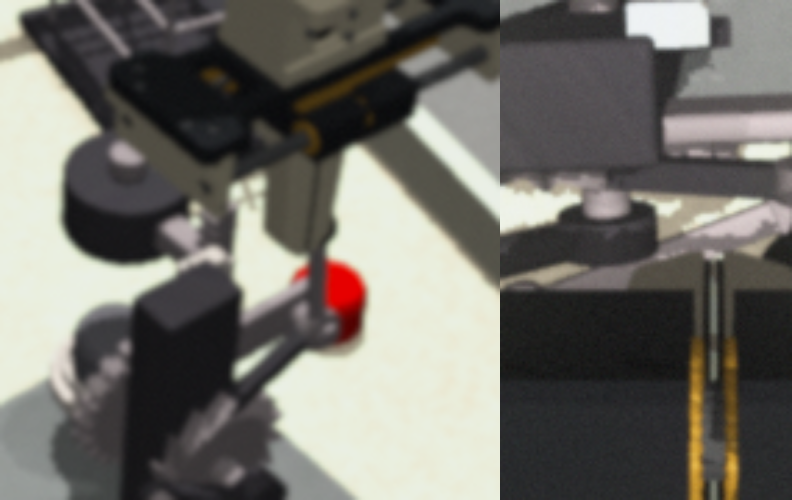

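Emit:
play_rows([
  [0,-1.2,0,0,0,0,0],
  [0,-1.0,0,0,0,0,0],
  [0,0,1.5,0,0,0,0],
  [0,0,0,0,0,0,0],
])

```text
time: 6.8
ee_pos: [0.6128, -0.0888, 0.2316]
orientation: [-0.001, 0.641, 0.767, -0.001]
ft_force: [-1.0, -0.3, -0.7]
opening: 0.006
gripper_force: 0.0
```

Emit:
play_rows([
  [0,0.7,0,0,0,0,0],
  [0,0.7,0,0,0,0,0],
  [0,0.7,0,0,0,0,0],
  [0,0,0,0,0,0,0],
])

```text
time: 7.13
ee_pos: [0.6357, -0.0849, 0.2342]
orientation: [0.0, 0.641, 0.768, 0.0]
ft_force: [1.0, -0.7, -0.2]
opening: 0.006
gripper_force: 0.0
```

Emit:
play_rows([
  [0,0.7,0,0,0,0,0],
  [0,0.7,0,0,0,0,0],
  [0,0.6,0,0,0,0,0],
  [0,0,0,0,0,0,0],
])

```text
time: 7.47
ee_pos: [0.6549, -0.0814, 0.2336]
orientation: [0.0, 0.641, 0.768, 0.0]
ft_force: [0.4, 1.0, 0.0]
opening: 0.002
gripper_force: 0.0
```

Run:
```python
from h import *
env.camera("side");env.camera("wrist");spots("side",["lever_tip"]);spots("wrist",["lever_tip"])
```

```text
side lever_tip [([0.6754, -0.0732, 0.266], 0.78)]
wrist lever_tip [([0.6805, -0.0728, 0.2694], 0.63)]
```

Emit:
play_rows([
  [0,0.6,0,0,0,0,0],
  [0,0.6,0,0,0,0,0],
  [0,0,0,0,0,0,0],
])

```text
time: 7.92
ee_pos: [0.6658, -0.0794, 0.2331]
orientation: [-0.001, 0.641, 0.767, -0.0]
ft_force: [-1.5, 0.1, -0.6]
opening: 0.005
gripper_force: 0.7
```

Emit:
play_rows([
  [0,0.3,0,0,0,0,0],
  [0,0.2,0,0,0,0,0],
  [0,0,0,0,0,0,0],
])

```text
time: 8.17
ee_pos: [0.6705, -0.0786, 0.2333]
orientation: [-0.0, 0.641, 0.767, -0.0]
ft_force: [-2.9, -0.4, -1.4]
opening: 0.007
gripper_force: 1.4
```

Run:
```python
from h import *
print(env.state()["ft_force"])
env.camera("side");env.camera("wrist");spots("side",["lever_tip"]);spots("wrist",["lever_tip"])
```

```text
[-2.88028878 -0.38694372 -1.41489363]
side lever_tip [([0.6924, -0.0673, 0.2625], 0.55)]
wrist lever_tip [([0.6982, -0.0714, 0.2627], 0.85)]
```

Emit:
play_rows([
  [0,0.2,0,0,0,0,0],
  [0,0.2,0,0,0,0,0],
  [0,0,0,0,0,0,0],
])

```text
time: 8.62
ee_pos: [0.6714, -0.0786, 0.2338]
orientation: [-0.002, 0.641, 0.767, -0.002]
ft_force: [-19.5, -1.8, 4.2]
opening: 0.003
gripper_force: 10.1
```

Emit:
play_rows([
  [0,-1.5,0,0,0,0,0],
  [0,-1.5,-2.5,0,0,0,0],
  [0,0,-4,0,0,0,0],
  [0,0,-4,0,0,0,5],
  [-2.35,-2.7,0,0,0,0,5],
  [-2.35,-2.7,0,0,0,0,5],
  [-2.35,-2.7,0,0,0,0,5],
  [-2.35,-2.7,0,0,0,0,5],
  [0,0,4,0,0,0,5],
  [0,0,3,0,0,0,5],
])

```text
time: 9.45
ee_pos: [0.5562, -0.1976, 0.2709]
orientation: [0.004, 0.642, 0.766, 0.001]
ft_force: [0.6, 1.1, -1.0]
opening: 0.459
gripper_force: 0.0
```

Run:
```python
from h import *
s=env.state();r=rot(s)
print(s["time"],s["ee_pos"],s["opening"],s["joints"].round(2) if hasattr(s["joints"],"round") else s["joints"])
b=env.camera("side");w=env.camera("wrist")
spots("side",["handle","lever_tip"]);spots("wrist",["handle","lever_tip"])
o=s["opening"]*.093/2
P=[s["ee_pos"]+r.apply([0,y,z]) for z in(.014,-.016) for y in(o,-o)]
b=b.copy();w=w.copy()
for c,im in(("side",b),("wrist",w)):
    m=env.camera_model(c);q=cv2.projectPoints(np.array(P),np.array(m["rvec"],float),np.array(m["tvec"],float),np.array(m["K"],float),None)[0].reshape(-1,2);print(c,q.round(0).tolist())
    for i,p in enumerate(q): cv2.circle(im,tuple(int(v) for v in p),1,(255,0,0) if i<2 else (0,255,0),-1)
cv2.imwrite("pics/g.png",np.hstack([cv2.resize(b[230:430,300:450],(375,500),interpolation=cv2.INTER_CUBIC),cv2.resize(w[130:380,200:410],(420,500))])[:,:,::-1])
```

```text
9.45 [ 0.55621183 -0.19764135  0.27093825] 0.45913187659061105 [-0.43  0.08  1.42  0.    1.64 -0.6 ]
side handle [([0.552, -0.1915, 0.195], 0.75), ([0.6175, 0.0431, 0.0652], 0.49)]
side lever_tip []
wrist handle [([0.5534, -0.1915, 0.1861], 0.61)]
wrist lever_tip [([0.6955, -0.0723, 0.2632], 0.79)]
side [[413.0, 337.0], [390.0, 350.0], [415.0, 323.0], [392.0, 336.0]]
wrist [[349.0, 269.0], [281.0, 269.0], [354.0, 287.0], [275.0, 286.0]]
```

View pics/g.png

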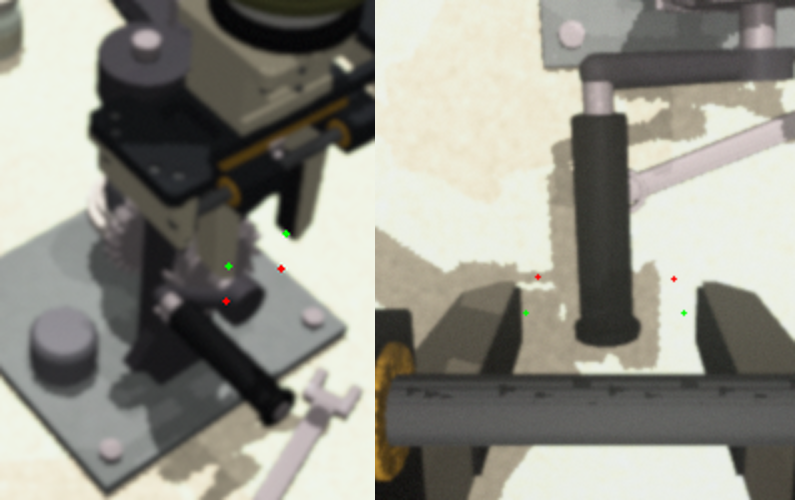

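In the side view the tips sit at the green marks, so they are about 30 mm shorter than nominal, some 16 mm behind the TCP. I'll take the handle correspondingly deeper.

Emit:
play_rows([
  [0,-0.3,3.5,0,0,0,5],
  [0,0,3.5,0,0,0,5],
  [0,0,3.0,0,0,0,5],
  [0,0,1.2,0,0,0,5],
  [0,0,0,0,0,0,5],
  [0,0,0,0,0,0,2.8],
], grip_force=25)

```text
time: 10.25
ee_pos: [0.5535, -0.1957, 0.1588]
orientation: [0.001, 0.641, 0.768, 0.0]
ft_force: [0.0, -0.1, 0.4]
opening: 0.506
gripper_force: 0.0
```

Emit:
play_rows([
  [0,0,0,0,0,0,1],
  [0,0,0,0,0,0,1],
  [0,0,0,0,0,0,1],
  [0,0,0,0,0,0,1],
])

```text
time: 10.58
ee_pos: [0.5519, -0.1966, 0.1581]
orientation: [0.0, 0.641, 0.767, -0.001]
ft_force: [-10.0, -6.0, 2.2]
opening: 0.231
gripper_force: 23.7
```

Run:
```python
from h import *
s=env.state();print(s["time"],s["ee_pos"],s["opening"]*93,s["ft_force"],s["gripper_force"])
b=env.camera("side");w=env.camera("wrist")
cv2.imwrite("pics/i.png",np.hstack([cv2.resize(b[260:430,300:450],(441,500),interpolation=cv2.INTER_CUBIC),cv2.resize(w[130:380,230:410],(360,500))])[:,:,::-1])
```

```text
10.5833 [ 0.55191021 -0.19655026  0.15811127] 21.45525571381377 [-10.04950182  -5.96319262   2.22621927] 23.68160605430603
```

View pics/i.png

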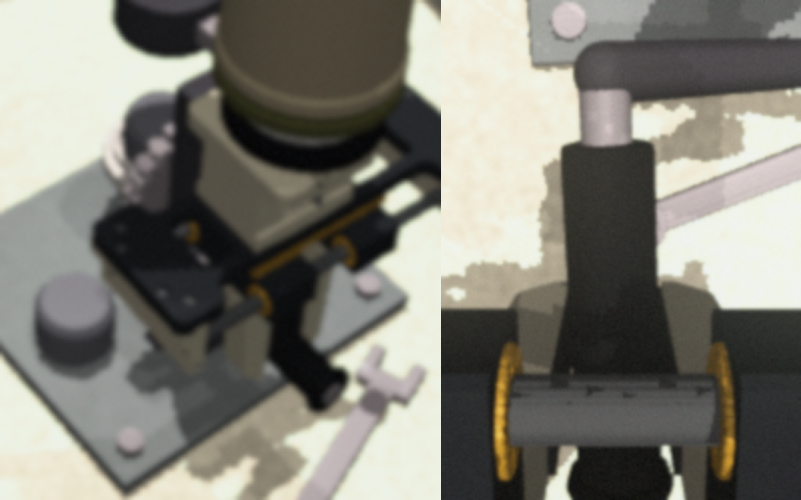

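Emit:
play_rows([
  [0,-0.4,0.3,0,0,0,1],
  [0,-0.25,0.3,0,0,0,1],
  [0,-0.2,0.3,0,0,0,1],
  [0,-0.2,0.3,0,0,0,1],
  [0,0,0,0,0,0,1],
])

```text
time: 11.1
ee_pos: [0.5432, -0.1981, 0.1453]
orientation: [0.002, 0.641, 0.767, 0.001]
ft_force: [7.5, -2.0, 2.2]
opening: 0.231
gripper_force: 24.9
```

Emit:
play_rows([
  [0,-0.15,0.3,0,0,0,1],
  [0,-0.1,0.3,0,0,0,1],
  [0,-0.1,0.2,0,0,0,1],
  [0,0,0,0,0,0,1],
])

```text
time: 11.43
ee_pos: [0.5397, -0.1989, 0.1374]
orientation: [0.002, 0.641, 0.767, 0.0]
ft_force: [6.5, -3.4, 2.5]
opening: 0.229
gripper_force: 24.9
```

Run:
```python
from h import *
s=env.state();print(s["time"],s["ee_pos"],s["opening"]*93,s["ft_force"],s["torque"])
w=env.camera("wrist");b=env.camera("top")
m=env.silhouettes("wrist","pawl");print([(d["conf"],[int(x) for x in cv2.boundingRect(d["region"].astype("uint8"))]) for d in m[:2]])
spots("wrist",["handle","lever_tip"]);spots("top",["handle"])
cv2.imwrite("pics/j.png",np.hstack([cv2.resize(w[:260,150:500],(520,386)),cv2.resize(b[160:260,400:472],(278,386),interpolation=cv2.INTER_CUBIC)])[:,:,::-1])
```

```text
11.4333 [ 0.53966459 -0.19890161  0.13741737] 21.28745740821648 [ 6.51885053 -3.42966041  2.48723797] [-0.56657371 -0.97090131  0.10435165]
[(0.8, [564, 38, 76, 40])]
wrist handle [([0.5397, -0.1957, 0.1701], 0.69)]
wrist lever_tip []
top handle [([0.5384, -0.1954, 0.1672], 0.67)]
```

View pics/j.png

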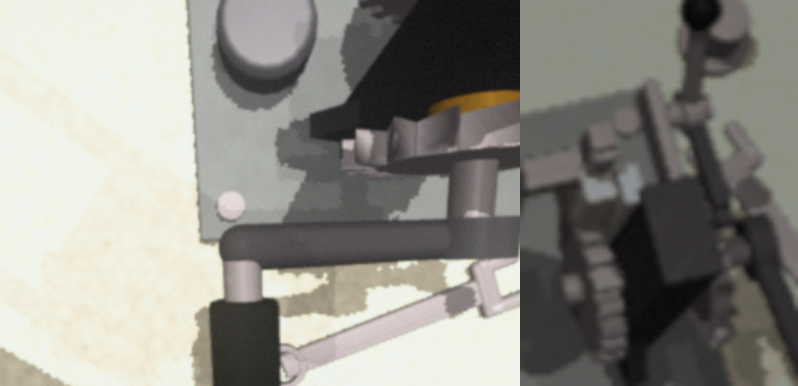

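The wind-up moved the handle by about 0.27 rad, with the load now on it. I'll write a small helper that fits the arc and works out the turn-back steps.

```bash
cat > arc.py <<'E'
import sys
from h import *
def report(d=.02,n=10,k=3500.):
    s=env.state();u=np.array([.984,.179,0]);p=np.array(s["ee_pos"]);F=np.array(s["ft_force"])
    a,z=p@u-.5783,p[2]-.1019; phi=np.arctan2(-a,z); fu,fz=F@u,F[2]
    t=np.array([np.cos(phi),np.sin(phi)]); r=np.array([-np.sin(phi),np.cos(phi)])
    ft,fr=np.dot(t,[fu,fz]),np.dot(r,[fu,fz])
    print("t %.2f phi %.3f R %.4f ftan %.2f frad %.2f fy %.2f open %.1f"%(s["time"],phi,np.hypot(a,z),ft,fr,F@[-.179,.984,0],s["opening"]*93))
    c=r*fr/k*100 # move along the outside force to relieve
    print("relieve: y %.2f z %.2f"%(c[0],-c[1]))
    f=phi-d*np.arange(n+1); print([(round(y,2),round(z,2)) for y,z in zip(-9*np.diff(np.sin(f)),-9*np.diff(np.cos(f)))])
if __name__=="__main__": report(*map(float,sys.argv[1:2]))
E
python3 arc.py
```

```text
t 11.73 phi 1.161 R 0.0902 ftan 4.44 frad -2.20 fy -4.34 open 21.4
relieve: y 0.06 z 0.03
[(np.float64(0.07), np.float64(-0.16)), (np.float64(0.08), np.float64(-0.16)), (np.float64(0.08), np.float64(-0.16)), (np.float64(0.08), np.float64(-0.16)), (np.float64(0.09), np.float64(-0.16)), (np.float64(0.09), np.float64(-0.16)), (np.float64(0.09), np.float64(-0.15)), (np.float64(0.1), np.float64(-0.15)), (np.float64(0.1), np.float64(-0.15)), (np.float64(0.1), np.float64(-0.15))]
```

Emit:
play_rows([
  [0,0.09,-0.15,0,0,0,1],
  [0,0.09,-0.16,0,0,0,1],
  [0,0.08,-0.16,0,0,0,1],
  [0,0.08,-0.16,0,0,0,1],
  [0,0.09,-0.16,0,0,0,1],
  [0,0.09,-0.16,0,0,0,1],
  [0,0.09,-0.15,0,0,0,1],
  [0,0.1,-0.15,0,0,0,1],
  [0,0.1,-0.15,0,0,0,1],
  [0,0.1,-0.15,0,0,0,1],
])

```text
time: 12.57
ee_pos: [0.5479, -0.1972, 0.1529]
orientation: [0.001, 0.641, 0.767, -0.0]
ft_force: [2.8, -5.1, 4.5]
opening: 0.228
gripper_force: 24.9
```

```bash
python3 arc.py
```

```text
t 12.57 phi 0.970 R 0.0903 ftan 4.75 frad 1.07 fy -5.52 open 21.2
relieve: y -0.03 z -0.02
[(np.float64(0.1), np.float64(-0.15)), (np.float64(0.11), np.float64(-0.15)), (np.float64(0.11), np.float64(-0.14)), (np.float64(0.11), np.float64(-0.14)), (np.float64(0.11), np.float64(-0.14)), (np.float64(0.12), np.float64(-0.14)), (np.float64(0.12), np.float64(-0.13)), (np.float64(0.12), np.float64(-0.13)), (np.float64(0.13), np.float64(-0.13)), (np.float64(0.13), np.float64(-0.13))]
```

Emit:
play_rows([
  [-0.05,0.1,-0.15,0,0,0,1],
  [-0.05,0.11,-0.15,0,0,0,1],
  [0,0.11,-0.14,0,0,0,1],
  [0,0.11,-0.14,0,0,0,1],
  [0,0.11,-0.14,0,0,0,1],
  [0,0.12,-0.14,0,0,0,1],
  [0,0.12,-0.13,0,0,0,1],
  [0,0.12,-0.13,0,0,0,1],
  [0,0.13,-0.13,0,0,0,1],
  [0,0.13,-0.13,0,0,0,1],
])

```text
time: 13.4
ee_pos: [0.559, -0.195, 0.1664]
orientation: [-0.0, 0.641, 0.768, -0.0]
ft_force: [0.0, 0.2, 6.8]
opening: 0.232
gripper_force: 25.0
```

```bash
python3 arc.py
```

```text
t 13.40 phi 0.775 R 0.0903 ftan 4.77 frad 4.80 fy 0.19 open 21.6
relieve: y -0.10 z -0.10
[(np.float64(0.13), np.float64(-0.12)), (np.float64(0.13), np.float64(-0.12)), (np.float64(0.13), np.float64(-0.12)), (np.float64(0.14), np.float64(-0.12)), (np.float64(0.14), np.float64(-0.11)), (np.float64(0.14), np.float64(-0.11)), (np.float64(0.14), np.float64(-0.11)), (np.float64(0.15), np.float64(-0.11)), (np.float64(0.15), np.float64(-0.1)), (np.float64(0.15), np.float64(-0.1))]
```

Now past the original resting angle with the load still on the hand, so the pawl is clear. Carrying on.

Emit:
play_rows([
  [0,0.1,-0.14,0,0,0,1],
  [0,0.1,-0.14,0,0,0,1],
  [0,0.11,-0.14,0,0,0,1],
  [0,0.13,-0.13,0,0,0,1],
  [0,0.14,-0.12,0,0,0,1],
  [0,0.14,-0.12,0,0,0,1],
  [0,0.14,-0.11,0,0,0,1],
  [0,0.15,-0.11,0,0,0,1],
  [0,0.15,-0.1,0,0,0,1],
  [0,0.15,-0.1,0,0,0,1],
])

```text
time: 14.23
ee_pos: [0.5721, -0.1921, 0.1778]
orientation: [-0.001, 0.641, 0.768, 0.0]
ft_force: [3.7, 3.4, 2.1]
opening: 0.23
gripper_force: 24.9
```

```bash
python3 arc.py
```

```text
t 14.23 phi 0.580 R 0.0907 ftan 4.72 frad -0.56 fy 2.71 open 21.4
relieve: y 0.01 z 0.01
[(np.float64(0.15), np.float64(-0.1)), (np.float64(0.15), np.float64(-0.09)), (np.float64(0.16), np.float64(-0.09)), (np.float64(0.16), np.float64(-0.09)), (np.float64(0.16), np.float64(-0.08)), (np.float64(0.16), np.float64(-0.08)), (np.float64(0.16), np.float64(-0.08)), (np.float64(0.16), np.float64(-0.08)), (np.float64(0.17), np.float64(-0.07)), (np.float64(0.17), np.float64(-0.07))]
```

Emit:
play_rows([
  [0.03,0.15,-0.1,0,0,0,1],
  [0.03,0.15,-0.1,0,0,0,1],
  [0,0.15,-0.09,0,0,0,1],
  [0,0.15,-0.09,0,0,0,1],
  [0,0.16,-0.09,0,0,0,1],
  [0,0.16,-0.08,0,0,0,1],
  [0,0.16,-0.08,0,0,0,1],
  [0,0.16,-0.08,0,0,0,1],
  [0,0.17,-0.07,0,0,0,1],
  [0,0.17,-0.07,0,0,0,1],
])

```text
time: 15.07
ee_pos: [0.5875, -0.1888, 0.1862]
orientation: [-0.001, 0.641, 0.768, 0.0]
ft_force: [4.0, 4.2, 0.6]
opening: 0.233
gripper_force: 24.9
```

```bash
python3 arc.py
python3 - <<'E'
from h import *
env.camera("side");spots("side",["head","cap"],1)
env.camera("top");spots("top",["head"],1)
E
```

```text
t 15.07 phi 0.383 R 0.0909 ftan 4.56 frad -1.13 fy 3.42 open 21.6
relieve: y 0.01 z 0.03
[(np.float64(0.17), np.float64(-0.07)), (np.float64(0.17), np.float64(-0.06)), (np.float64(0.17), np.float64(-0.06)), (np.float64(0.17), np.float64(-0.06)), (np.float64(0.17), np.float64(-0.05)), (np.float64(0.17), np.float64(-0.05)), (np.float64(0.17), np.float64(-0.04)), (np.float64(0.18), np.float64(-0.04)), (np.float64(0.18), np.float64(-0.04)), (np.float64(0.18), np.float64(-0.03))]
side head [([0.6198, 0.0485, 0.1611], 0.65)]
side cap [([0.6188, 0.0443, 0.067], 0.57)]
top head [([0.6152, 0.0459, 0.1591], 0.61)]
```

Emit:
play_rows([
  [0.05,0.17,-0.06,0,0,0,1],
  [0.05,0.17,-0.06,0,0,0,1],
  [0,0.17,-0.06,0,0,0,1],
  [0,0.17,-0.05,0,0,0,1],
  [0,0.17,-0.05,0,0,0,1],
  [0,0.17,-0.05,0,0,0,1],
  [0,0.17,-0.04,0,0,0,1],
  [0,0.18,-0.04,0,0,0,1],
  [0,0.18,-0.04,0,0,0,1],
  [0,0.18,-0.03,0,0,0,1],
])

```text
time: 16.15
ee_pos: [0.6046, -0.1851, 0.1914]
orientation: [-0.0, 0.641, 0.768, 0.0]
ft_force: [3.5, 4.0, 1.8]
opening: 0.228
gripper_force: 24.9
```

```bash
python3 arc.py
```

```text
t 16.15 phi 0.182 R 0.0910 ftan 4.37 frad 1.00 fy 3.32 open 21.2
relieve: y -0.01 z -0.03
[(np.float64(0.18), np.float64(-0.03)), (np.float64(0.18), np.float64(-0.03)), (np.float64(0.18), np.float64(-0.02)), (np.float64(0.18), np.float64(-0.02)), (np.float64(0.18), np.float64(-0.02)), (np.float64(0.18), np.float64(-0.01)), (np.float64(0.18), np.float64(-0.01)), (np.float64(0.18), np.float64(-0.01)), (np.float64(0.18), np.float64(-0.0)), (np.float64(0.18), np.float64(0.0))]
```

Emit:
play_rows([
  [0.05,0.18,-0.04,0,0,0,1],
  [0.05,0.18,-0.03,0,0,0,1],
  [0,0.18,-0.03,0,0,0,1],
  [0,0.18,-0.02,0,0,0,1],
  [0,0.18,-0.02,0,0,0,1],
  [0,0.18,-0.01,0,0,0,1],
  [0,0.18,-0.01,0,0,0,1],
  [0,0.18,-0.01,0,0,0,1],
  [0,0.18,0,0,0,0,1],
  [0,0.18,0,0,0,0,1],
])

```text
time: 16.98
ee_pos: [0.622, -0.1812, 0.1931]
orientation: [-0.0, 0.641, 0.768, 0.0]
ft_force: [5.0, 1.2, 0.3]
opening: 0.229
gripper_force: 24.9
```

```bash
python3 arc.py
```

```text
t 16.98 phi -0.015 R 0.0912 ftan 5.15 frad 0.36 fy 0.30 open 21.3
relieve: y 0.00 z -0.01
[(np.float64(0.18), np.float64(0.0)), (np.float64(0.18), np.float64(0.01)), (np.float64(0.18), np.float64(0.01)), (np.float64(0.18), np.float64(0.02)), (np.float64(0.18), np.float64(0.02)), (np.float64(0.18), np.float64(0.02)), (np.float64(0.18), np.float64(0.03)), (np.float64(0.18), np.float64(0.03)), (np.float64(0.18), np.float64(0.03)), (np.float64(0.18), np.float64(0.04))]
```

Emit:
play_rows([
  [0,0.18,0,0,0,0,1],
  [0,0.18,0,0,0,0,1],
  [0,0.18,0.01,0,0,0,1],
  [0,0.18,0.02,0,0,0,1],
  [0,0.18,0.02,0,0,0,1],
  [0,0.18,0.02,0,0,0,1],
  [0,0.18,0.03,0,0,0,1],
  [0,0.18,0.03,0,0,0,1],
  [0,0.18,0.03,0,0,0,1],
  [0,0.18,0.04,0,0,0,1],
])

```text
time: 17.82
ee_pos: [0.6397, -0.1774, 0.191]
orientation: [-0.001, 0.641, 0.768, 0.0]
ft_force: [3.6, 3.8, 0.4]
opening: 0.228
gripper_force: 24.9
```

```bash
python3 arc.py
python3 - <<'E'
from h import *
env.camera("side");spots("side",["head","cap"],1)
E
```

```text
t 17.82 phi -0.215 R 0.0912 ftan 4.06 frad 1.26 fy 3.14 open 21.2
relieve: y 0.01 z -0.04
[(np.float64(0.18), np.float64(0.04)), (np.float64(0.17), np.float64(0.04)), (np.float64(0.17), np.float64(0.05)), (np.float64(0.17), np.float64(0.05)), (np.float64(0.17), np.float64(0.05)), (np.float64(0.17), np.float64(0.06)), (np.float64(0.17), np.float64(0.06)), (np.float64(0.17), np.float64(0.06)), (np.float64(0.17), np.float64(0.07)), (np.float64(0.17), np.float64(0.07))]
side head [([0.6193, 0.0491, 0.1364], 0.73)]
side cap [([0.6179, 0.0457, 0.0672], 0.49)]
```

Emit:
play_rows([
  [0.05,0.14,0.02,0,0,0,1],
  [0.04,0.14,0.03,0,0,0,1],
  [0,0.14,0.03,0,0,0,1],
  [0,0.14,0.04,0,0,0,1],
  [0,0.14,0.04,0,0,0,1],
])

```text
time: 18.38
ee_pos: [0.6464, -0.1759, 0.1893]
orientation: [-0.0, 0.641, 0.767, -0.0]
ft_force: [5.1, 1.3, -0.2]
opening: 0.229
gripper_force: 24.9
```

```bash
python3 arc.py 0.016
```

```text
t 18.38 phi -0.292 R 0.0913 ftan 5.04 frad 1.34 fy 0.34 open 21.3
relieve: y 0.01 z -0.04
[(np.float64(0.14), np.float64(0.04)), (np.float64(0.14), np.float64(0.04)), (np.float64(0.14), np.float64(0.05)), (np.float64(0.14), np.float64(0.05)), (np.float64(0.13), np.float64(0.05)), (np.float64(0.13), np.float64(0.05)), (np.float64(0.13), np.float64(0.06)), (np.float64(0.13), np.float64(0.06)), (np.float64(0.13), np.float64(0.06)), (np.float64(0.13), np.float64(0.06))]
```

Emit:
play_rows([
  [0,0.14,0.03,0,0,0,1],
  [0,0.14,0.03,0,0,0,1],
  [0,0.14,0.04,0,0,0,1],
  [0,0.14,0.05,0,0,0,1],
  [0,0.13,0.05,0,0,0,1],
])

```text
time: 18.8
ee_pos: [0.653, -0.1745, 0.187]
orientation: [-0.001, 0.641, 0.768, -0.0]
ft_force: [4.3, 2.4, -2.4]
opening: 0.229
gripper_force: 24.9
```

```bash
python3 arc.py 0.016
```

```text
t 18.80 phi -0.370 R 0.0913 ftan 5.21 frad -0.56 fy 1.55 open 21.3
relieve: y -0.01 z 0.01
[(np.float64(0.13), np.float64(0.05)), (np.float64(0.13), np.float64(0.06)), (np.float64(0.13), np.float64(0.06)), (np.float64(0.13), np.float64(0.06)), (np.float64(0.13), np.float64(0.06)), (np.float64(0.13), np.float64(0.06)), (np.float64(0.13), np.float64(0.07)), (np.float64(0.13), np.float64(0.07)), (np.float64(0.13), np.float64(0.07)), (np.float64(0.12), np.float64(0.07))]
```

Emit:
play_rows([
  [0.02,0.13,0.05,0,0,0,1],
  [0.02,0.13,0.06,0,0,0,1],
  [0,0.13,0.06,0,0,0,1],
  [0,0.13,0.06,0,0,0,1],
  [0,0.13,0.06,0,0,0,1],
])

```text
time: 19.22
ee_pos: [0.6593, -0.1731, 0.1843]
orientation: [-0.0, 0.641, 0.767, -0.0]
ft_force: [3.2, 2.6, -3.2]
opening: 0.231
gripper_force: 24.9
```

```bash
python3 arc.py 0.016
```

```text
t 19.22 phi -0.447 R 0.0914 ftan 4.60 frad -1.33 fy 2.01 open 21.5
relieve: y -0.02 z 0.03
[(np.float64(0.13), np.float64(0.06)), (np.float64(0.13), np.float64(0.07)), (np.float64(0.13), np.float64(0.07)), (np.float64(0.13), np.float64(0.07)), (np.float64(0.13), np.float64(0.07)), (np.float64(0.12), np.float64(0.07)), (np.float64(0.12), np.float64(0.08)), (np.float64(0.12), np.float64(0.08)), (np.float64(0.12), np.float64(0.08)), (np.float64(0.12), np.float64(0.08))]
```

Emit:
play_rows([
  [0.02,0.12,0.07,0,0,0,1],
  [0.02,0.12,0.08,0,0,0,1],
  [0,0.13,0.07,0,0,0,1],
  [0,0.13,0.07,0,0,0,1],
  [0,0.12,0.07,0,0,0,1],
])

```text
time: 19.63
ee_pos: [0.6655, -0.1717, 0.181]
orientation: [-0.0, 0.641, 0.767, -0.0]
ft_force: [4.0, 1.4, -3.2]
opening: 0.23
gripper_force: 24.9
```

```bash
python3 arc.py 0.016
```

```text
t 19.63 phi -0.526 R 0.0914 ftan 5.25 frad -0.66 fy 0.68 open 21.4
relieve: y -0.01 z 0.02
[(np.float64(0.12), np.float64(0.07)), (np.float64(0.12), np.float64(0.08)), (np.float64(0.12), np.float64(0.08)), (np.float64(0.12), np.float64(0.08)), (np.float64(0.12), np.float64(0.08)), (np.float64(0.12), np.float64(0.08)), (np.float64(0.12), np.float64(0.08)), (np.float64(0.12), np.float64(0.09)), (np.float64(0.11), np.float64(0.09)), (np.float64(0.11), np.float64(0.09))]
```

Emit:
play_rows([
  [0,0.12,0.08,0,0,0,1],
  [0,0.12,0.08,0,0,0,1],
  [0,0.12,0.08,0,0,0,1],
  [0,0.12,0.08,0,0,0,1],
  [0,0.12,0.08,0,0,0,1],
])

```text
time: 20.05
ee_pos: [0.6715, -0.1705, 0.177]
orientation: [-0.0, 0.641, 0.768, 0.0]
ft_force: [2.2, 3.1, -3.7]
opening: 0.226
gripper_force: 24.9
```

```bash
python3 arc.py 0.016
```

```text
t 20.05 phi -0.605 R 0.0913 ftan 4.36 frad -1.45 fy 2.66 open 21.0
relieve: y -0.02 z 0.03
[(np.float64(0.12), np.float64(0.08)), (np.float64(0.12), np.float64(0.08)), (np.float64(0.12), np.float64(0.09)), (np.float64(0.11), np.float64(0.09)), (np.float64(0.11), np.float64(0.09)), (np.float64(0.11), np.float64(0.09)), (np.float64(0.11), np.float64(0.09)), (np.float64(0.11), np.float64(0.1)), (np.float64(0.11), np.float64(0.1)), (np.float64(0.1), np.float64(0.1))]
```

Emit:
play_rows([
  [0.03,0.11,0.09,0,0,0,1],
  [0.03,0.11,0.09,0,0,0,1],
  [0,0.12,0.09,0,0,0,1],
  [0,0.11,0.09,0,0,0,1],
  [0,0.11,0.09,0,0,0,1],
])

```text
time: 20.47
ee_pos: [0.677, -0.1692, 0.1727]
orientation: [0.0, 0.641, 0.767, 0.0]
ft_force: [3.6, 2.1, -3.2]
opening: 0.226
gripper_force: 24.9
```

```bash
python3 arc.py 0.016
python3 - <<'E'
from h import *
env.camera("side");spots("side",["head","cap"],1)
E
```

```text
t 20.47 phi -0.683 R 0.0912 ftan 5.05 frad -0.03 fy 1.39 open 21.0
relieve: y -0.00 z 0.00
[(np.float64(0.11), np.float64(0.09)), (np.float64(0.11), np.float64(0.09)), (np.float64(0.11), np.float64(0.1)), (np.float64(0.11), np.float64(0.1)), (np.float64(0.1), np.float64(0.1)), (np.float64(0.1), np.float64(0.1)), (np.float64(0.1), np.float64(0.1)), (np.float64(0.1), np.float64(0.1)), (np.float64(0.1), np.float64(0.11)), (np.float64(0.1), np.float64(0.11))]
side head [([0.6192, 0.0493, 0.1143], 0.93)]
side cap [([0.6173, 0.0464, 0.0661], 0.66)]
```

Emit:
play_rows([
  [0,0.08,0.07,0,0,0,1],
  [0,0.08,0.07,0,0,0,1],
  [0,0.08,0.07,0,0,0,1],
  [0,0.08,0.07,0,0,0,1],
])

```text
time: 20.95
ee_pos: [0.6801, -0.1685, 0.1699]
orientation: [0.0, 0.641, 0.767, 0.0]
ft_force: [4.2, 2.0, -3.2]
opening: 0.228
gripper_force: 24.9
```

```bash
python3 arc.py 0.012
```

```text
t 20.95 phi -0.730 R 0.0912 ftan 5.50 frad 0.66 fy 1.24 open 21.2
relieve: y 0.01 z -0.01
[(np.float64(0.08), np.float64(0.07)), (np.float64(0.08), np.float64(0.07)), (np.float64(0.08), np.float64(0.07)), (np.float64(0.08), np.float64(0.08)), (np.float64(0.08), np.float64(0.08)), (np.float64(0.08), np.float64(0.08)), (np.float64(0.07), np.float64(0.08)), (np.float64(0.07), np.float64(0.08)), (np.float64(0.07), np.float64(0.08)), (np.float64(0.07), np.float64(0.08))]
```

Emit:
play_rows([
  [0.02,0.08,0.07,0,0,0,1],
  [0,0.08,0.07,0,0,0,1],
  [0,0.08,0.07,0,0,0,1],
  [0,0.08,0.07,0,0,0,1],
])

```text
time: 21.28
ee_pos: [0.6831, -0.1679, 0.167]
orientation: [0.0, 0.641, 0.767, -0.0]
ft_force: [4.0, 1.1, -2.5]
opening: 0.232
gripper_force: 24.9
```

```bash
python3 arc.py 0.012
```

```text
t 21.28 phi -0.775 R 0.0912 ftan 4.69 frad 1.14 fy 0.40 open 21.5
relieve: y 0.02 z -0.02
[(np.float64(0.08), np.float64(0.08)), (np.float64(0.08), np.float64(0.08)), (np.float64(0.07), np.float64(0.08)), (np.float64(0.07), np.float64(0.08)), (np.float64(0.07), np.float64(0.08)), (np.float64(0.07), np.float64(0.08)), (np.float64(0.07), np.float64(0.08)), (np.float64(0.07), np.float64(0.08)), (np.float64(0.07), np.float64(0.08)), (np.float64(0.07), np.float64(0.08))]
```

Emit:
play_rows([
  [0,0.08,0.07,0,0,0,1],
  [0,0.08,0.07,0,0,0,1],
  [0,0.08,0.07,0,0,0,1],
  [0,0,0,0,0,0,1],
])

```text
time: 21.62
ee_pos: [0.6852, -0.1674, 0.1648]
orientation: [-0.0, 0.641, 0.767, -0.0]
ft_force: [1.6, 0.5, -0.6]
opening: 0.232
gripper_force: 25.0
```

```bash
python3 arc.py 0.012
```

```text
t 21.62 phi -0.809 R 0.0912 ftan 1.60 frad 0.84 fy 0.18 open 21.6
relieve: y 0.02 z -0.02
[(np.float64(0.07), np.float64(0.08)), (np.float64(0.07), np.float64(0.08)), (np.float64(0.07), np.float64(0.08)), (np.float64(0.07), np.float64(0.08)), (np.float64(0.07), np.float64(0.08)), (np.float64(0.07), np.float64(0.08)), (np.float64(0.07), np.float64(0.08)), (np.float64(0.07), np.float64(0.08)), (np.float64(0.07), np.float64(0.09)), (np.float64(0.07), np.float64(0.09))]
```

The tangential load has dropped from about 5 to 1.6 N, so the foot is bearing. A final small step, then let go.

Emit:
play_rows([
  [0,0.04,0.03,0,0,0,1],
  [0,0.04,0.03,0,0,0,1],
  [0,0,0,0,0,0,1],
  [0,0,0,0,0,0,1],
])

```text
time: 21.95
ee_pos: [0.6859, -0.1673, 0.1642]
orientation: [-0.0, 0.641, 0.767, -0.0]
ft_force: [-1.5, 0.1, -1.2]
opening: 0.229
gripper_force: 25.0
```

```bash
python3 arc.py 0.012
python3 - <<'E'
from h import *
env.camera("side");spots("side",["head","cap"],1)
E
```

```text
t 21.95 phi -0.820 R 0.0912 ftan -0.12 frad -1.89 fy 0.36 open 21.3
relieve: y -0.04 z 0.04
[(np.float64(0.07), np.float64(0.08)), (np.float64(0.07), np.float64(0.08)), (np.float64(0.07), np.float64(0.08)), (np.float64(0.07), np.float64(0.08)), (np.float64(0.07), np.float64(0.08)), (np.float64(0.07), np.float64(0.08)), (np.float64(0.07), np.float64(0.08)), (np.float64(0.07), np.float64(0.09)), (np.float64(0.07), np.float64(0.09)), (np.float64(0.06), np.float64(0.09))]
side head []
side cap [([0.616, 0.043, 0.0687], 0.52)]
```

Emit:
play_rows([
  [0,0,0,0,0,0,3.2],
  [0,0,0,0,0,0,5],
  [0,0,0,0,0,0,5],
  [0,0,0,0,0,0,5],
  [0,0,0,0,0,0,5],
  [0,0,-2,0,0,0,5],
  [0,0,-3,0,0,0,5],
  [0,0,-4,0,0,0,5],
  [0,0,-4,0,0,0,5],
  [-2,0,-2,0,0,0,5],
])

```text
time: 22.93
ee_pos: [0.6912, -0.1842, 0.3218]
orientation: [0.003, 0.64, 0.769, 0.002]
ft_force: [1.3, -0.4, 1.7]
opening: 0.537
gripper_force: 0.0
```

Run:
```python
from h import *
s=env.state();print(s["time"],s["ee_pos"],s["ft_force"])
b=env.camera("side");spots("side",["handle","lever_tip","head","cap"],1);env.camera("wrist");spots("wrist",["handle","lever_tip","head"],1)
h=np.array([.5970,-.064,0]);u=R.from_euler("z",.18)
print("handle expected at phi -.82",h+u.apply([.09*np.sin(.82),-.115,.135+.09*np.cos(.82)]))
cv2.imwrite("pics/k.png",cv2.resize(b[220:430,260:470],(600,600),interpolation=cv2.INTER_CUBIC)[:,:,::-1])
```

```text
22.9333 [ 0.69119657 -0.18419307  0.32183171] [ 1.26827257 -0.44142468  1.66606485]
side handle [([0.688, -0.1625, 0.1953], 0.6)]
side lever_tip [([0.6917, -0.0679, 0.2617], 0.87)]
side head [([0.6193, 0.0462, 0.1131], 0.6)]
side cap [([0.6167, 0.0475, 0.0658], 0.68)]
wrist handle [([0.6872, -0.1624, 0.1949], 0.83)]
wrist lever_tip [([0.6944, -0.0677, 0.2641], 0.73)]
wrist head []
handle expected at phi -.82 [ 0.68232839 -0.16536132  0.19639991]
```

View pics/k.png

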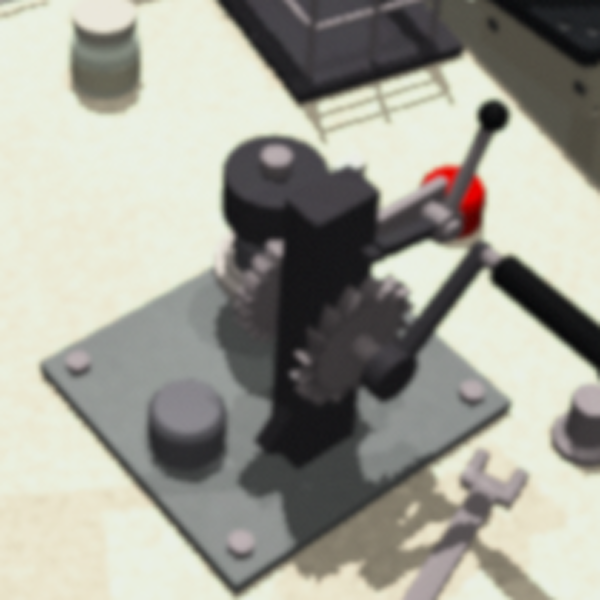

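The weight rests on the cap, at (270,190) in the crop. The lever is thrown, with its knob at (492,115), the handle is free, and nothing else has moved. Handing in.

```bash
python3 -c "
from workcell import env
print(env.job_done())"
```

```text
the job is handed in; nothing more can be done
None
```

I threw the lever, wound the pawl clear, lowered the weight onto the cap in about 10 s and let go with almost no force left on the handle; the job is handed in at about 23 s, and the hand-in gave no verdict.

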